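# Open the tall bottle of jewellery cleaner on the market stall

## Task

Open the tall bottle of jewellery cleaner: press its child-resistant cap down hard and, keeping it pressed down, turn it anticlockwise (seen from above) until it is free, then let go so that the cap springs up. Do not touch the squat tub beside it, which has the same kind of cap.

Things in the scene. Friction and masses are not known exactly. Their poses are not given: they have to be found in the camera images.
- bottle: Tall brown plastic bottle, 72 mm in diameter, upright and immovable in a dark steel holder (110 mm square foot, 12 mm thick, with a low cup) fixed to the table. Origin: centre of the foot's underside, on the table; z up, along the bottle's and cap's axis. The locked cap begins 122 mm above the origin; its top is at 162 mm.
- cap_top (a point): Centre of the top of the tall bottle's round white cap: ribbed grip, 44 mm diameter, 26 mm high, on a skirt of 62 mm diameter, 14 mm high, whose upper face (9 mm ledge, fingertips can press on it) is 26 mm below this point. Above the bottle's origin: 162 mm locked, 156 pressed to the bottom stop, 171 open and sprung up. A spring pushes it up: 12 N start it down, 18 N hold it at the bottom.
- cap (a joint): Turn of the tall bottle's cap, rad: 0 locked, growing anticlockwise from above, end stop 1.4. Unless pressed down 4 mm or more (bottom stop 6 mm) a lug blocks it after about 3 degrees; keep it pressed until it has turned 55 degrees (0.96 rad). Beyond that it is free and, let go, springs up 9 mm above its locked height. Turning is light (under 0.3 N m).
- tub: The squat brown tub beside the bottle, 84 mm in diameter, in a like holder fixed to the table, with the same kind of cap; 100 mm high over all. Leave it alone. Its origin is the centre of its holder's underside, on the table.
There are look-alikes about, which are no part of the job. What is shaped like the bottle but orange or yellow is not meant.

How it is judged:
On the way, in this order (a step that is already met when the one before it is completed fails the run):
1. the tall bottle's cap is pressed down by more than 3 mm (z of cap_top in the frame of bottle below 0.159 m), for 0.05 s.
2. the cap is turned anticlockwise by more than 50 degrees (value of joint cap above 0.87 rad), for 0.05 s.
At the end, for the whole second after the job is handed in: The tall bottle's cap is turned anticlockwise by more than 50 degrees and has sprung up by more than 5 mm above its locked height (value of joint cap above 0.87 rad and z of cap_top in the frame of bottle above 0.167 m); the robot touches nothing.
It fails at once if the robot touches the squat tub or its cap (more than 0.5 N) (contact force between any of the fingers, the arm and tub above 0.5 N).
It also fails if it takes over 35 s, if anything falls off the work surface, if the arm or the gripper's body presses on something with over 40 N, if the wrist force passes 120 N, or if a joint passes its speed limit or range.

## Robot

A 7-joint arm with a two-finger parallel gripper is mounted at the origin on the work surface. World frame = base frame: x ahead of the robot, y to its left, z up, the work surface at z = 0. Lengths are in m, angles in rad, forces in N, time in s.
With the tool pointing down it reaches from about 0.425 to 0.875 m from the base axis. Payload 8.4 kg.
Tool frame: the origin (TCP) lies between the finger pads; the fingertips stand 25 mm ahead of it and the grasp point (between the pads) lies 6 mm ahead of it; z points along the fingers, y is the direction in which the jaws open and shut (so a half turn about z gives the same grasp; the last joint's range is limited). The gripper opens to 87 mm and grips with 3 to 60 N. Pads are 19 mm wide; open, the fingers measure 117 mm over their backs; the gripper's body (75 mm by 190 mm) begins 51 mm behind the grasp point.
Start: joints at [-1.33, 0.333, 0.04, 1.465, -0.013, 1.343, -0.059], TCP at [0.217, 0.613, 0.248] pointing down, gripper open.
Joint ranges: [-2.58, 2.58], [-0.38, 2.09], [-1.3, 1.39], [0.25, 2.4], [-1.5, 4.64], [0.08, 2.09], [-2.65, 2.65]. Speed limits (rad/s): [2.22, 2.22, 2.79, 2.79, 3.14, 3.14, 3.14].

## Interface

Orientations are given as [roll, pitch, yaw] about the fixed x, y, z axes, in that order (R = Rz(yaw) Ry(pitch) Rx(roll)).
In Python, from rig import readout, viewer, close_job gives the robot as it stands. The module is installed in compiled form; this text tells all that it offers.
- The arm moves only by the shell command python3 -m pendant 'ROWS'. ROWS is JSON, a list of rows, each a list of 7 numbers: the opening, from 0 (shut) to 1 (fully open), then the shift along the tool's x, y, z in mm, then the turn, a rotation vector about the tool's x, y, z in degrees. A call has 1 to 10 rows; each row is the pose to reach, as a shift and turn from the pose commanded when the call began, along the tool's axes at that moment; what a row does not reach only later rows make up. A row lasts 1/10 s, in which the tool goes at most 50 mm and 8.59 degrees, less where a joint would pass 70% of its speed; a pose out of reach is approached as far as the arm can. A call with a gripper value outside its range is refused whole. The fingers move at their own pace and stop on an object; the grip force is fixed at half the most. Time passes only in rows, so rows that repeat a pose let the fingers close. It gives the time, the measured TCP pose, the force and the opening at its end, in the units of the state.
- readout.sense(): the state, without advancing time (a new reading comes with each control period).
- viewer.snapshot(name): name is "side" or "top" or "wrist"; returns a dict with "image" (420x560x3 uint8, blue, green, red), "z_map" (420x560 float32, m along the optical axis (not along the pixel's ray), 0 where there is no reading), "intrinsics" (3x3 intrinsics, pixels), "cam_to_world" (4x4, takes a point from camera to world coordinates); the wrist camera has in their place "mount" (4x4, takes a point from camera to tool coordinates, whose origin is the TCP and whose axes are the flange's). Camera axes: x right, y down, z forward; pixel columns grow to the right and rows downward; lengths in m; the calibration is good to about 2 mm. A picture is of the moment at which its call begins: read the wrist's pose just before it.
- close_job(): hands the job in, once; it reports no verdict.
The state is a dict: "t": time; "joint_positions": joint angles; "joint_vel": joint speeds; "joint_torque": joint torques, N m; "ee_pos": TCP position; "orientation": TCP orientation; "force": force on the tool from outside, world axes, zero at the start; "torque": the same for the moment, N m; "grip_width": opening from 0.0 (shut) to 1.0 (fully open).
Only numpy, scipy, OpenCV 4.12 (cv2) and the standard library are available. Lean on these libraries where they do the work, as an engineer would, in place of code of your own. Each camera call takes 0.05 s, during which the arm holds its last target.

## Working session

There is one attempt and no reset: what is moved stays moved. The work goes in short steps, Python scripts to look and compute and a shell command to move; the robot and the scene stay as the last step left them, time stands still between calls to the robot, and variables do not carry over. Pictures are saved under pics/ and viewed, and the job is handed in when it is done.

```bash
mkdir -p pics; cat > h.py <<'E'
import cv2, numpy as np
from rig import readout, viewer
def snap(name,tag):
    s=readout.sense(); d=viewer.snapshot(name); cv2.imwrite(f'pics/{tag}.png',d['image'])
    np.savez(f'pics/{tag}.npz',z=d['z_map'],K=d['intrinsics'],T=d.get('cam_to_world',d.get('mount')),im=d['image'],p=s['ee_pos'],o=s['orientation'])
def pts(tag):
    f=np.load(f'pics/{tag}.npz');z=f['z'];K=f['K'];T=f['T']
    v,u=np.mgrid[:z.shape[0],:z.shape[1]]
    P=np.stack([(u-K[0,2])*z/K[0,0],(v-K[1,2])*z/K[1,1],z,np.ones_like(z)],-1)
    W=(P@T.T)[...,:3]; W[z==0]=np.nan
    return W
E
python3 - <<'E'
from h import *
snap('side','s0');snap('top','t0');print(readout.sense())
E
```

```text
{'t': 0.1, 'joint_positions': array([-1.33019918,  0.33387665,  0.03985272,  1.46619409, -0.01339967,
        1.34330114, -0.05847665]), 'joint_vel': array([-3.02213150e-04, -1.23317459e-03,  4.71888414e-05, -1.71647060e-03,
        1.14941153e-03,  1.13368656e-03, -8.58462193e-04]), 'joint_torque': array([ 4.51956454e-03, -6.57801819e+01,  1.34023726e+00, -4.04712546e+01,
       -5.96727105e-02,  4.08737257e-02,  8.66552023e-05]), 'ee_pos': array([0.21652135, 0.61245789, 0.24671886]), 'orientation': array([-3.14008216e+00,  9.56059636e-05,  2.80182272e+00]), 'force': array([-0.68417022, -0.08267465, -0.43200299]), 'torque': array([0.05183195, 0.00812404, 0.00702131]), 'grip_width': 0.9982824513113533}
```

View pics/s0.png

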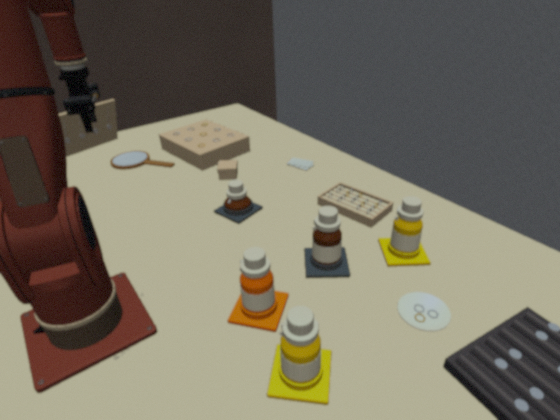

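View pics/t0.png

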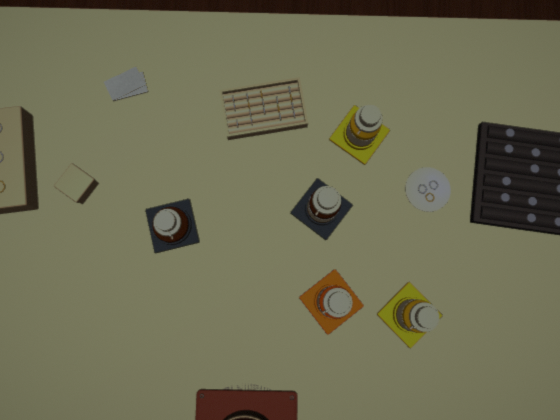

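The candidates, by side / top pixels:
- Brown bottle on a dark foot: (327,240) / (325,203).
- Squat brown tub: (237,203) / (170,225).
- Orange bottle: (257,288) / (337,302).
- Yellow bottles: (300,350) / (425,317) and (407,232) / (368,120).

The tall brown one on dark steel fits the description. I'll confirm it in an enlarged crop and measure it.

```bash
python3 - <<'E'
from h import *
a=cv2.imread('pics/s0.png')[190:290,270:390];b=cv2.imread('pics/t0.png')[160:250,270:378]
a=cv2.resize(a,(400,333),interpolation=2);b=cv2.resize(b,(400,333),interpolation=2)
cv2.imwrite('pics/crop.png',np.hstack([a,b]))
for tag,(u0,u1,v0,v1) in {'t0':(285,360,175,245),'s0':(300,355,200,280)}.items():
    W=pts(tag)[v0:v1,u0:u1].reshape(-1,3);W=W[~np.isnan(W[:,0])]
    for lo,hi in [(.005,.0185),(.125,.142),(.14,.157),(.157,.170)]:
        q=W[(W[:,2]>lo)&(W[:,2]<hi)]
        if len(q)>5: print(tag,lo,len(q),'mean',q.mean(0).round(4),'mid',((q.min(0)+q.max(0))/2).round(4),'ext',np.ptp(q,axis=0).round(4),'medz',np.median(q[:,2]).round(4))
        if lo==.157 and len(q)>5 or lo==.005 and len(q)>20:
            (c,s,ang)=cv2.minAreaRect(q[:,:2].astype(np.float32));print('  rect',c,s,ang)
W=pts('t0')
for n,(u0,u1,v0,v1) in {'tub':(145,200,198,255),'orange':(300,365,270,335),'yel':(330,390,100,165)}.items():
    q=W[v0:v1,u0:u1].reshape(-1,3);q=q[q[:,2]>.085];print(n,q.mean(0),q.max(0))
E
```

```text
t0 0.005 1163 mean [ 0.5319 -0.1647  0.0116] mid [ 0.5381 -0.1688  0.0117] ext [0.1723 0.1807 0.0135] medz 0.0121
  rect (0.5383130311965942, -0.16960856318473816) (0.169490247964859, 0.17961867153644562) 1.129427433013916
t0 0.125 264 mean [ 0.5332 -0.1647  0.1367] mid [ 0.5393 -0.1673  0.1335] ext [0.0611 0.0597 0.0167] medz 0.1372
t0 0.14 56 mean [ 0.5297 -0.1618  0.1452] mid [ 0.5406 -0.1668  0.1482] ext [0.0555 0.0587 0.0164] medz 0.1423
t0 0.157 341 mean [ 0.5392 -0.1676  0.1632] mid [ 0.5393 -0.168   0.1636] ext [0.0457 0.043  0.0128] medz 0.1632
  rect (0.539074718952179, -0.16788852214813232) (0.044314585626125336, 0.04322878271341324) 26.057811737060547
s0 0.005 808 mean [ 0.5524 -0.1587  0.0112] mid [ 0.6089 -0.0882  0.0117] ext [0.2924 0.3085 0.0134] medz 0.0111
  rect (0.6183793544769287, -0.09422032535076141) (0.34805357456207275, 0.12415093928575516) 42.405975341796875
s0 0.125 235 mean [ 0.5263 -0.1796  0.1339] mid [ 0.537  -0.169   0.1335] ext [0.0596 0.0591 0.0166] medz 0.135
s0 0.14 124 mean [ 0.5278 -0.1793  0.1483] mid [ 0.5351 -0.1722  0.1485] ext [0.0384 0.0374 0.0169] medz 0.1485
s0 0.157 182 mean [ 0.5366 -0.1695  0.1612] mid [ 0.5383 -0.1683  0.1608] ext [0.0426 0.0455 0.0069] medz 0.1613
  rect (0.5380992889404297, -0.16809780895709991) (0.04260064288973808, 0.04527073726058006) 1.6004542112350464
tub [0.49018863 0.18861084 0.10089921] [0.51402254 0.21182367 0.11088278]
orange [ 0.31995161 -0.18651931  0.14116967] [ 0.35359066 -0.15650822  0.16800034]
yel [ 0.7169057  -0.25486204  0.13662342] [ 0.75656756 -0.2238447   0.168913  ]
```

View pics/crop.png

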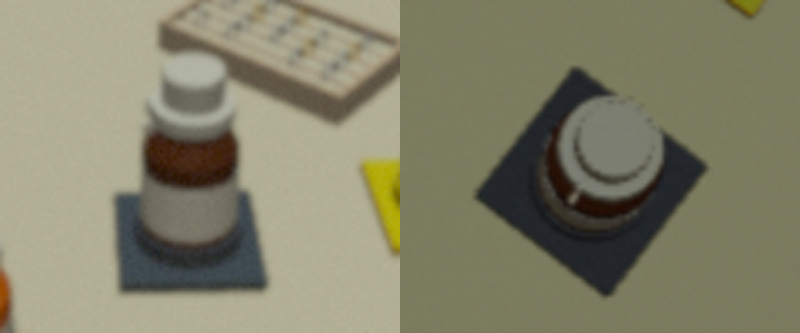

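The crop confirms it: brown body, white label, white cap, dark foot. The two cameras agree on the cap axis, about (0.5387, -0.168). Its top is at about 0.162, grip diameter 44 mm, skirt about 61 mm, all as specified. I'll move there by way of a waypoint at (0.52, 0.25, 0.27).

```bash
python3 -m pendant '[[1,-40,-24,-3,0,0,4.5],[1,-81,-48,-6,0,0,9],[1,-122,-72,-9,0,0,13.5],[1,-162,-96,-12,0,0,18],[1,-203,-120,-15,0,0,22.5],[1,-244,-144,-18,0,0,27],[1,-284,-168,-20,0,0,31.5],[1,-325,-192,-22,0,0,36],[1,-366,-216,-23,0,0,40.5],[1,-406,-241,-23,0,0,45]]'
cat > d.py <<'E'
import sys
from h import *
from scipy.spatial.transform import Rotation as R
s=readout.sense();r=R.from_euler('xyz',s['orientation'])
t=np.array(eval(sys.argv[1]))
print('pos',s['ee_pos'],'rpy',s['orientation'],'t',s['t'],'q',s['joint_positions'].round(3),'F',s['force'].round(2))
print('tool delta mm',((r.inv().apply(t-s['ee_pos']))*1e3).round(1))
E
python3 d.py '[.5387,-.168,.24]'
```

```text
t: 1.1
ee_pos: [0.52, 0.2486, 0.2706]
orientation: [3.142, -0.0, 2.013]
force: [-0.2, 0.8, -0.8]
grip_width: 0.998
pos [0.52000442 0.24859516 0.27058887] rpy [ 3.14150759e+00 -1.21610482e-04  2.01329317e+00] t 1.1 q [-0.877  0.174  0.406  1.634 -0.07   1.348 -0.019] F [-0.25  0.8  -0.83]
tool delta mm [-384.5 -161.5   30.5]
```

```bash
python3 -m pendant '[[1,-42,-18,3,0,0,4.5],[1,-85,-36,6,0,0,9],[1,-128,-54,9,0,0,13.5],[1,-171,-72,12,0,0,18],[1,-213,-90,15,0,0,22.5],[1,-256,-108,18,0,0,27],[1,-299,-126,21,0,0,31.5],[1,-342,-144,24,0,0,36],[1,-384,-161,30,0,0,40.5],[1,-384,-161,30,0,0,43]]'
python3 d.py '[.5387,-.168,.19]'
python3 - <<'E'
from h import *
snap('wrist','w1')
f=np.load('pics/w1.npz');print(f['T'].round(3))
from scipy.spatial.transform import Rotation as R
W=pts('w1');r=R.from_euler('xyz',f['o']);P=W.reshape(-1,3)@r.as_matrix().T+f['p']
q=P[(abs(P[:,2]-.162)<.006)&(np.hypot(P[:,0]-.5387,P[:,1]+.168)<.05)]
print(len(q),q.mean(0) if len(q) else 0)
if len(q)>5: print(cv2.minAreaRect(q[:,:2].astype(np.float32)))
E
```

```text
t: 2.1
ee_pos: [0.5375, -0.1729, 0.2401]
orientation: [3.142, 0.003, 1.254]
force: [-0.5, -0.9, -0.4]
grip_width: 0.998
pos [ 0.5374834  -0.17291796  0.24010619] rpy [3.14155495 0.00318621 1.25384336] t 2.1 q [-0.445  0.194  0.777  1.719 -0.138  1.286  0.044] F [-0.48 -0.92 -0.4 ]
tool delta mm [ 5.2 -0.4 50.1]
[[-0.    -0.958 -0.286  0.08 ]
 [ 1.    -0.     0.     0.   ]
 [-0.    -0.286  0.958 -0.137]
 [ 0.     0.     0.     1.   ]]
3185 [ 0.54106266 -0.16492273  0.16192762]
((0.5405735373497009, -0.16613838076591492), (0.045438919216394424, 0.04511811211705208), 30.975879669189453)
```

View pics/w1.png

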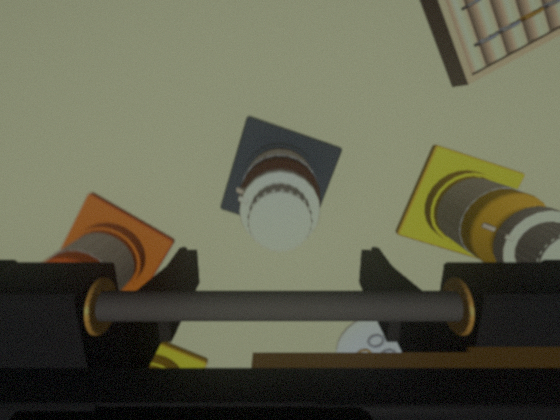

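The wrist view shows the white cap at (280,222), midway between the fingertips, with the orange and yellow bottles clear of them. I'll re-measure now that the arm has settled.

```bash

python3 - <<'E'
from h import *
snap('wrist','w2')
f=np.load('pics/w2.npz')
from scipy.spatial.transform import Rotation as R
W=pts('w2');r=R.from_euler('xyz',f['o']);P=W.reshape(-1,3)@r.as_matrix().T+f['p']
q=P[(abs(P[:,2]-.162)<.003)&(np.hypot(P[:,0]-.5387,P[:,1]+.168)<.04)]
print(len(q),np.median(q[:,2]),cv2.minAreaRect(q[:,:2].astype(np.float32)),((q.min(0)+q.max(0))/2))
E
python3 d.py '[.539,-.1675,.19]'
```

```text
3076 0.1620345475081672 ((0.5408115983009338, -0.16575823724269867), (0.04484241455793381, 0.04467843472957611), 68.2112045288086) [ 0.54077112 -0.16625922  0.16164895]
pos [ 0.53871775 -0.16702321  0.24010517] rpy [-3.14068342e+00  6.50852610e-04  1.26222157e+00] t 2.2 q [-0.45   0.192  0.771  1.72  -0.138  1.287  0.042] F [-1.01  1.27  0.07]
tool delta mm [-0.3  0.5 50.1]
```

```bash
python3 -m pendant '[[1,0,0,30,0,0,0],[1,0,0,50,0,0,0],[1,0,0,62,0,0,0],[1,0,0,71,0,0,0],[1,0,0,71,0,0,0],[0,0,0,71,0,0,0],[0,0,0,71,0,0,0],[0,0,0,71,0,0,0],[0,0,0,71,0,0,0],[0,0,0,71,0,0,0]]'
python3 d.py '[.5395,-.167,.155]'
python3 - <<'E'
from h import *
snap('side','s2'); snap('wrist','w3')
a=cv2.imread('pics/s2.png')[150:290,250:400]
cv2.imwrite('pics/s2c.png',np.hstack([cv2.resize(a,(420,392),interpolation=2),cv2.resize(cv2.imread('pics/w3.png'),(380,392))]))
E
```

```text
t: 3.2
ee_pos: [0.5394, -0.1657, 0.1698]
orientation: [3.141, -0.0, 1.266]
force: [-0.9, 0.4, 0.3]
grip_width: 0.636
pos [ 0.53940697 -0.1657022   0.16981865] rpy [ 3.14121143e+00 -1.14075765e-04  1.26586335e+00] t 3.2 q [-0.425  0.259  0.755  1.807 -0.193  1.15   0.088] F [-0.93  0.44  0.31]
tool delta mm [-1.2  0.5 14.8]
```

View pics/s2c.png

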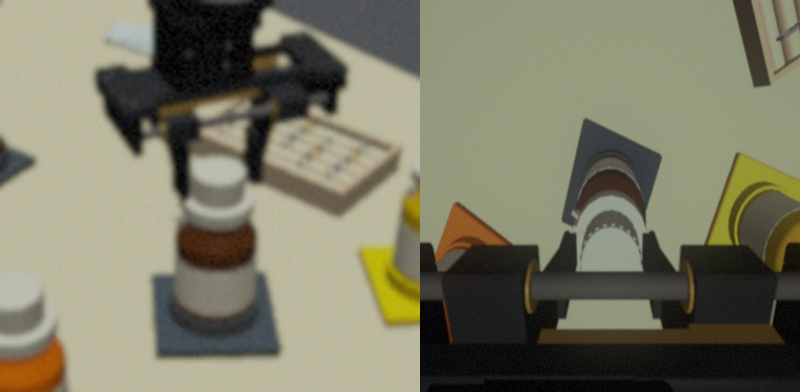

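The fingers straddle the cap symmetrically and are still closing (opening about 0.64). I'll finish closing.

```bash
python3 -m pendant '[[0,-1,0,0,0,0,0],[0,-1,0,0,0,0,0],[0,-1,0,0,0,0,0],[0,-1,0,0,0,0,0],[0,-1,0,0,0,0,0]]'
python3 d.py '[.5395,-.167,.155]'
```

```text
t: 3.8
ee_pos: [0.5409, -0.1663, 0.1704]
orientation: [3.138, -0.001, 1.267]
force: [6.4, 0.5, -1.0]
grip_width: 0.495
pos [ 0.54086889 -0.16632683  0.17036415] rpy [ 3.13775160e+00 -7.14003244e-04  1.26672829e+00] t 3.8 q [-0.424  0.259  0.754  1.806 -0.195  1.148  0.089] F [ 6.44  0.5  -1.04]
tool delta mm [-1.1 -1.2 15.4]
```

```bash
python3 -m pendant '[[0,0,2,2,0,0,0],[0,0,2,4,0,0,0],[0,0,2,4,0,0,0]]'
python3 -m pendant '[[0,0,0,2,0,0,0],[0,0,0,3,0,0,0],[0,0,0,3,0,0,0]]'
```

```text
t: 4.1
ee_pos: [0.5417, -0.1665, 0.1678]
orientation: [3.141, -0.002, 1.266]
force: [-6.5, 6.0, 22.5]
grip_width: 0.499
t: 4.4
ee_pos: [0.5418, -0.1666, 0.1655]
orientation: [3.14, -0.003, 1.266]
force: [-10.3, 6.5, 30.0]
grip_width: 0.504
```

```bash
python3 -m pendant '[[0,0,-1,2,0,0,0],[0,0,-1,4,0,0,0],[0,0,-1,4,0,0,0],[0,0,-1,4,0,0,0]]'
python3 - <<'E'
from h import *
snap('side','s3')
a=cv2.imread('pics/s3.png')[180:270,280:380]
cv2.imwrite('pics/s3c.png',cv2.resize(a,(660,594),interpolation=2))
for t in('s0','s3'):
    W=pts(t)[200:280,300:355].reshape(-1,3)
    q=W[(np.hypot(W[:,0]-.54,W[:,1]+.167)<.02)&(W[:,2]>.145)];print(t,len(q),np.percentile(q[:,2],[50,80,95]).round(4))
E
```

```text
t: 4.8
ee_pos: [0.5417, -0.1667, 0.1625]
orientation: [3.138, -0.003, 1.266]
force: [-10.2, 5.6, 35.5]
grip_width: 0.506
s0 130 [0.1615 0.1624 0.1632]
s3 125 [0.1553 0.1558 0.1565]
```

View pics/s3c.png

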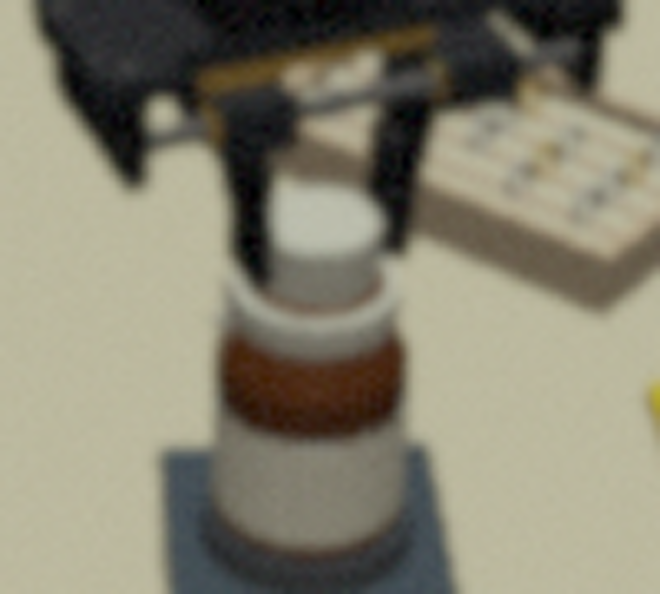

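The cap top now reads 0.156, so it is at the bottom stop, held by grip friction. I'll slide the tips closer to the ledge for a firmer press.

```bash
python3 -m pendant '[[0,0,-1,2,0,0,0],[0,0,-1,3,0,0,0],[0,0,-1,4,0,0,0],[0,0,-1,4,0,0,0]]'
python3 -m pendant '[[0,0,0,1,0,0,0],[0,0,0,2,0,0,0],[0,0,0,3,0,0,0],[0,0,0,3,0,0,0]]';python3 d.py '[.5395,-.167,.155]'
```

```text
t: 5.25
ee_pos: [0.5416, -0.1669, 0.1594]
orientation: [3.136, -0.003, 1.266]
force: [-8.7, 5.0, 40.4]
grip_width: 0.512
t: 5.65
ee_pos: [0.5415, -0.167, 0.1572]
orientation: [3.136, -0.004, 1.266]
force: [-12.7, 6.3, 49.9]
grip_width: 0.509
pos [ 0.54152132 -0.16701545  0.15716864] rpy [ 3.13612278 -0.0036325   1.2658658 ] t 5.65 q [-0.415  0.275  0.75   1.82  -0.211  1.122  0.103] F [-12.71   6.29  49.9 ]
tool delta mm [-0.6 -1.9  2.2]
```

```bash
python3 -m pendant '[[0,0,-1,1,0,0,-3],[0,0,-1,1,0,0,-7],[0,0,-1,1,0,0,-11],[0,0,-1,1,0,0,-15],[0,0,-1,1,0,0,-19],[0,0,-1,1,0,0,-23],[0,0,-1,1,0,0,-27],[0,0,-1,1,0,0,-31]]';python3 d.py '[.5405,-.167,.155]'
```

```text
t: 6.45
ee_pos: [0.5412, -0.1681, 0.1569]
orientation: [3.133, 0.002, 1.808]
force: [-8.6, -0.1, 50.5]
grip_width: 0.505
pos [ 0.54121739 -0.16809804  0.15688012] rpy [3.13333069e+00 2.03783080e-03 1.80755825e+00] t 6.45 q [-0.342  0.258  0.66   1.819 -0.178  1.115  0.617] F [-8.55 -0.11 50.5 ]
tool delta mm [ 1.2 -0.5  1.9]
```

```bash
python3 -m pendant '[[0,0,0,0,0,0,-4],[0,0,0,0,0,0,-8],[0,0,0,0,0,0,-12],[0,0,0,0,0,0,-16],[0,0,0,0,0,0,-20],[0,0,0,0,0,0,-24],[0,0,0,0,0,0,-28],[0,0,0,0,0,0,-32],[0,0,0,0,0,0,-36],[0,0,0,0,0,0,-40]]';python3 d.py '[.5405,-.167,.155]'
python3 - <<'E'
from h import *
snap('side','s4');snap('wrist','w4')
a=cv2.imread('pics/s4.png')[180:270,280:380]
cv2.imwrite('pics/s4c.png',np.hstack([cv2.resize(a,(400,360),interpolation=2),cv2.resize(cv2.imread('pics/w4.png'),(400,360))]))
E
```

```text
t: 7.45
ee_pos: [0.5412, -0.1678, 0.1569]
orientation: [3.136, 0.007, 2.506]
force: [-12.0, 1.9, 47.4]
grip_width: 0.499
pos [ 0.54117771 -0.16783867  0.1569172 ] rpy [3.13644159 0.00712833 2.50619172] t 7.45 q [-0.254  0.244  0.553  1.816 -0.145  1.112  1.285] F [-12.02   1.92  47.4 ]
tool delta mm [1.1 0.3 1.9]
```

View pics/s4c.png

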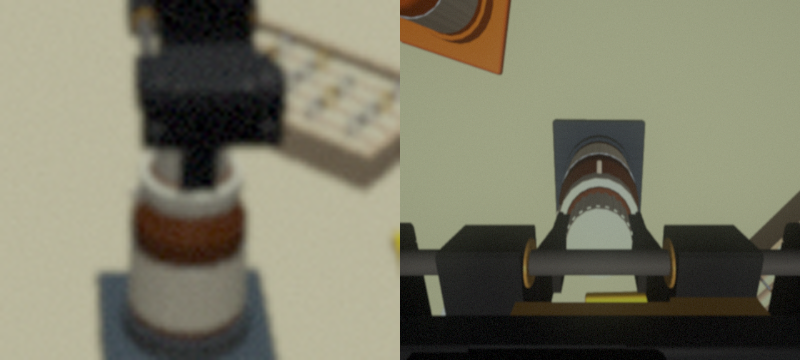

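```bash
python3 -m pendant '[[0,0,0,0,0,0,-3],[0,0,0,0,0,0,-5],[0,0,0,0,0,0,-5]]';python3 -c "
from h import *
s=readout.sense();print(s['torque'],s['force'],s['orientation'])"
python3 -m pendant '[[0,0,0,-2,0,0,0],[0,0,0,-4,0,0,0],[0,0,0,-6,0,0,0],[0,0,0,-7,0,0,0]]'
python3 -m pendant '[[0,0,0,-2,0,0,0],[0,0,0,-4,0,0,0],[0,0,0,-6,0,0,0],[0,0,0,-7,0,0,0]]'

```

```text
t: 7.85
ee_pos: [0.5412, -0.1678, 0.1569]
orientation: [3.137, 0.008, 2.591]
force: [-10.1, 3.4, 47.2]
grip_width: 0.494
[ 0.59038741  2.51107123 -0.91446052] [-10.11797999   3.42076145  47.23467874] [3.13671146 0.00758356 2.59117755]
t: 8.25
ee_pos: [0.541, -0.1676, 0.1608]
orientation: [3.139, 0.007, 2.591]
force: [4.6, -1.7, 13.7]
grip_width: 0.492
t: 8.65
ee_pos: [0.541, -0.1676, 0.1672]
orientation: [3.139, 0.007, 2.591]
force: [7.2, -2.6, 8.1]
grip_width: 0.497
```

The cap is rising with the gripper and the force is falling, so it looks free. I'll let go and lift away.

```bash
python3 -m pendant '[[1,0,0,0,0,0,0],[1,0,0,0,0,0,0],[1,0,0,0,0,0,0],[1,0,0,0,0,0,0],[1,0,0,0,0,0,0],[1,0,0,0,0,0,0],[1,0,0,0,0,0,0],[1,0,0,0,0,0,0],[1,0,0,0,0,0,0],[1,0,0,0,0,0,0]]'
python3 -m pendant '[[1,0,0,-15,0,0,0],[1,0,0,-40,0,0,0],[1,0,0,-70,0,0,0],[1,0,0,-100,0,0,0],[1,0,0,-100,0,0,0],[1,0,0,-100,0,0,0]]'
python3 - <<'E'
from h import *
snap('side','s5');snap('wrist','w5')
a=cv2.imread('pics/s5.png')[180:270,280:380]
cv2.imwrite('pics/s5c.png',np.hstack([cv2.resize(a,(400,360),interpolation=2),cv2.resize(cv2.imread('pics/w5.png'),(400,360))]))
for t in('s0','s5'):
    W=pts(t)[190:280,300:355].reshape(-1,3)
    q=W[(np.hypot(W[:,0]-.54,W[:,1]+.167)<.02)&(W[:,2]>.145)&(W[:,2]<.18)];print(t,len(q),np.percentile(q[:,2],[50,80,95]).round(4))
from scipy.spatial.transform import Rotation as R
f=np.load('pics/w5.npz')
W=pts('w5');r=R.from_euler('xyz',f['o']);P=W.reshape(-1,3)@r.as_matrix().T+f['p']
q=P[(P[:,2]>.15)&(P[:,2]<.19)&(np.hypot(P[:,0]-.54,P[:,1]+.167)<.018)];print(len(q),np.median(q[:,2]))
E
```

```text
t: 9.65
ee_pos: [0.538, -0.1663, 0.1645]
orientation: [-3.141, -0.0, 2.592]
force: [0.9, -0.3, 0.1]
grip_width: 0.998
t: 10.25
ee_pos: [0.5384, -0.1665, 0.2659]
orientation: [3.141, 0.002, 2.592]
force: [0.7, -0.2, -0.4]
grip_width: 1.006
s0 130 [0.1615 0.1624 0.1632]
s5 128 [0.1702 0.1709 0.1716]
1759 0.17075096588066874
```

View pics/s5c.png

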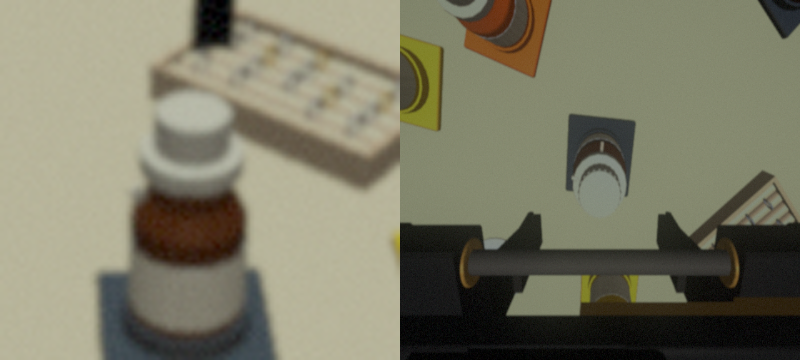

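The cap top stands at 0.171 in both cameras (0.162 when locked), and the gripper is clear of everything.

```bash
python3 -c "
from rig import close_job
print(close_job())"
```

```text
the job is handed in; nothing more can be done
None
```

The tall brown bottle is open, and I handed the job in at about 10.4 s of the 35 s allowed; the hand-in reports no verdict.

- **What I did:** I gripped the cap and pressed it to the bottom stop, where its top measured 0.156 m. With about 47–50 N on it, I turned the gripper about 76° anticlockwise, then eased off, opened the gripper and lifted clear.
- **Cap height:** The side and wrist cameras both put the cap top at about 0.171 m, against 0.162 m locked, so it sprang up about 9 mm.
- **Contact:** The force on the gripper was near zero at the end. The arm passed well above the tub and did not touch it.
- **Not measured directly:** I inferred the cap's angle from the gripper's turn and from the cap springing up, which needs more than 55°.
- **Disagreement:** The cameras differed by about 2 mm on the cap's position. This showed only as a sideways force of up to about 14 N during the grip.

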